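# Check laminating layers for rocking and lay them up in the gluing jig

## Robot

A 6-joint arm with a two-finger parallel gripper is mounted at the origin on a cart in front of the work surface, level with it; the furniture and walls round the work are solid. World frame = base frame: x ahead of the robot, y to its left, z up, the work surface at z = 0. Lengths are in m, angles in rad, forces in N, time in s.
With the tool pointing down it reaches from about 0.275 to 0.875 m from the base axis. Payload 12.5 kg.
Tool frame: the origin (TCP) lies on the centre line of the jaws, within the pads' length; the fingertips stand r.finger_overhang ahead of it and the grasp point (between the pads) lies 3 mm ahead of it (r.finger_overhang is the distance from the TCP to the fingertips, in m); z points along the fingers, y is the line along which they close (so a half turn about z gives the same grasp; the last joint's range is limited). The gripper opens to 85 mm and grips with 20 to 120 N. Pads are 22 mm wide; open, the fingers measure 114 mm over their backs; the gripper's body (76 mm by 85 mm) begins 54 mm behind the grasp point. The pads swing forward as they close: fully open they stand 13 mm farther back than shut.
Start: joints at [-1.284, 0.351, 1.652, -0, 1.139, -0.085], TCP at [0.2, -0.512, 0.253] pointing down, gripper open.
Joint ranges: [-2.75, 2.75], [-0.79, 2.1], [0.01, 2.65], [-1.57, 4.71], [0.07, 3.14], [-2.87, 2.87]. Speed limits (rad/s): [2.22, 2.22, 2.79, 3.14, 3.14, 3.14].

## Interface

Orientations are given as a unit quaternion [x, y, z, w].
In Python, from cell import r, optics gives the robot as it stands. The module is installed in compiled form; this text tells all that it offers. Calls block until the motion is done:
- r.move_to(position, orientation): joint-space move of the TCP to a pose.
- r.move_linear(position, rot=None, vel=0.15): straight line of the TCP; rot=None keeps the orientation; vel is the mean speed in m/s.
- r.set_joints(angles): joint-space move.
- r.set_gripper(opening, squeeze=None): opening from 0.0 (shut) to 1.0 (fully open); squeeze is the grip in N (None keeps the last); returns when the fingers have stopped.
- r.sleep(seconds).
- r.inverse_kinematics(position, orientation): joint angles nearest the present ones, or None.
- optics.get_image(name): name is "scene" or "top"; returns a dict with "pixels" (420x560x3 uint8, red, green, blue), "depth" (420x560 float32, m along the optical axis (not along the pixel's ray), 0 where there is no reading), "fx", "fy", "cx", "cy" (pixels), "D" ([k1, k2, p1, p2, k3] as OpenCV has them; the pictures are not rectified), "camera_from_world" (4x4, takes a point from world to camera coordinates). Camera axes: x right, y down, z forward; pixel columns grow to the right and rows downward; lengths in m; the calibration is good to about 2 mm. A picture is of the moment at which its call begins.
A pose or a line that the arm cannot do raises r.PlanningError and nothing moves.
- r.hand_in(): hands the job in; it is judged then, once.
Readings, each from a call of its own:
- r.current_t(): time.
- r.current_q(): joint angles.
- r.current_qvel(): joint speeds.
- r.current_effort(): joint torques, N m.
- r.current_tool_pos(): TCP position.
- r.current_ee_rot(): TCP orientation.
- r.current_contact_force(): force on the tool from outside, world axes, zero at the start.
- r.current_torque(): the same for the moment, N m.
- r.current_opening(): opening from 0.0 (shut) to 1.0 (fully open).
- r.current_finger_force(): force on a finger pad.
Only numpy, scipy, OpenCV 4.12 (cv2) and the standard library are available. Lean on these libraries where they do the work, as an engineer would, in place of code of your own. Each camera call takes 0.05 s, during which the arm holds its last target. There are 200 camera calls.

## Task

Lay up the laminated turning blank: working upwards from walnut through maple to padauk (padauk is not always there), lay the straightedge along the face of each layer where it lies and press it down, first on its orange end and then on its black end, to find out whether it rocks. Stack the layers that do not rock in the gluing jig, walnut at the bottom, maple on it and padauk uppermost, each pushed square and flush against both the side fence and the end stop; put any layer that rocks flat on the abrasive board for flattening, and lay the straightedge back along its cork pad. Do not knock over the small glue bottle.

Things in the scene. Friction and masses are not known exactly. Their poses are not given: they have to be found in the camera images.
- jig_corner (a point): inner corner of the gluing jig, on top of its base board (12 mm above the bench), where the planes of side fence and end stop meet. x points into the side fence (its face is x = 0), y into the end stop (its face is y = 0), z up; the work lies at negative x and y with its length along y, so a flush layer has its centre at x -23, y -55 mm
- jig: the gluing jig, fixed: plywood base board and wooden fences 44 mm high, 18 mm thick. The side fence is two blocks, at y -4 to -32 and -83 to -111 mm from the corner; the clamp notch between them, 51 mm long, is open down to the base and leaves room for a finger. End stop: x -6 to -52 mm. Base board: 93 mm out from the fence, 130 mm from the stop. Origin: its underside's centre
- sanding_board_top (a point): centre of the top of the abrasive board: dark abrasive sheet on plywood, 150 (x) x 160 (y) x 11.5 mm, fixed flat on the bench, with a dark wooden lip of the same height on the side towards the robot. Room for two layers side by side with their length along x, centred 40 mm either way from the middle. x and y along its sides, z up.
- walnut_mid (a point): centre of the dark brown walnut layer: wooden slat 110 x 46 x 18 mm lying flat; y along its length, z up; grip its 46 mm width. The upper face may be flat or crowned (then 16.5 mm thick at both ends, 19.5 in the middle): only the straightedge test tells which.
- maple_1_mid (a point): centre of the pale maple layer (exactly one of maple_1 and maple_2 is there, the other reads None): wooden slat 110 x 46 x 18 mm lying flat; y along its length, z up; grip its 46 mm width. The upper face may be flat or crowned (then 16.5 mm thick at both ends, 19.5 in the middle): only the straightedge test tells which.
- maple_2_mid (a point): centre of the pale maple layer (exactly one of maple_1 and maple_2 is there, the other reads None): wooden slat 110 x 46 x 18 mm lying flat; y along its length, z up; grip its 46 mm width. The upper face may be flat or crowned (then 16.5 mm thick at both ends, 19.5 in the middle): only the straightedge test tells which.
- padauk_1_mid (a point): centre of the red padauk layer (at most one of padauk_1 and padauk_2 is there, the other reads None): wooden slat 110 x 46 x 18 mm lying flat; y along its length, z up; grip its 46 mm width. The upper face may be flat or crowned (then 16.5 mm thick at both ends, 19.5 in the middle): only the straightedge test tells which.
- padauk_2_mid (a point): centre of the red padauk layer (at most one of padauk_1 and padauk_2 is there, the other reads None): wooden slat 110 x 46 x 18 mm lying flat; y along its length, z up; grip its 46 mm width. The upper face may be flat or crowned (then 16.5 mm thick at both ends, 19.5 in the middle): only the straightedge test tells which.
- walnut: the walnut layer; origin at the middle of its underside
- maple_1: the maple layer (exactly one of maple_1 and maple_2 is there, the other reads None); origin at the middle of its underside
- maple_2: the maple layer (exactly one of maple_1 and maple_2 is there, the other reads None); origin at the middle of its underside
- padauk_1: the padauk layer (at most one of padauk_1 and padauk_2 is there, the other reads None); origin at the middle of its underside
- padauk_2: the padauk layer (at most one of padauk_1 and padauk_2 is there, the other reads None); origin at the middle of its underside
- straightedge_mid (a point): centre of the straightedge, a loose square aluminium bar 20 x 20 x 130 mm, 0.12 kg, all four long faces true; orange cap on one end, black on the other; y runs along the bar to the orange end. On a flat face it stays still when an end is pressed; on a crowned one the pressed end dips and the other rises some millimetres
- orange_end (a point): point on the axis of the straightedge, 45 mm from its centre, by the orange cap: press down above it with about 5 N, and within the length of the layer below
- black_end (a point): point on the axis of the straightedge, 45 mm from its centre, by the black cap: press down above it, likewise
- straightedge: the straightedge; origin at its centre
- edge_pad: cork pad of the straightedge, 44 (x) x 165 (y) x 4 mm, fixed to the bench; origin at the centre of its underside, y along its length
- glue_bottle: small white glue bottle with a red cap, 32 mm across and 91 mm high, standing upright on the bench; origin at its underside. Leave it alone.

How it is judged:
By the outcome, as a careful person would: the job done as asked, in the order asked, and still so for the second after the job is handed in, with the robot touching nothing.
Of maple_1, maple_2 only 1 to 1 are there at a start; the rules pass over those that are not, and their reading is None.
Of padauk_1, padauk_2, pencil only 1 to 1 are there at a start; the rules pass over those that are not, and their reading is None.
At some moment in a run one of maple_1, maple_2, padauk_1, padauk_2 may be knocked a few centimetres aside while the robot is not near it.
Once in a run the grip may slacken for a moment while it holds something.
It also fails if it takes over 210 s, if anything falls off the work surface, if the arm or the gripper's body presses on something with over 40 N, if the wrist force passes 120 N, or if a joint passes its speed limit or range.

## Working session

There is one attempt and no reset: what is moved stays moved. The work goes in short steps, each a Python script; the robot and the scene stay as the last script left them, time stands still between calls to the robot, and variables do not carry over. Pictures are saved under pics/ and viewed, at most 14 in all, crops included, and the job is handed in when it is done.

```bash
mkdir -p pics; ls; python3 - <<'E'
from cell import r, optics
import cv2,numpy as np
for n in("top","scene"):
    d=optics.get_image(n); cv2.imwrite(f"pics/{n}0.png",d["pixels"][:,:,::-1])
    print(n,d["fx"],d["fy"],d["cx"],d["cy"],d["D"]); print(np.round(np.linalg.inv(d["camera_from_world"]),3)); print((d["depth"]>0).mean())
print(r.finger_overhang,r.current_t(),r.current_ee_rot(),r.current_contact_force())
E
```

```text
pics
top 389.8489932974859 389.8489932974859 281.23688429679135 215.74554624614225 [0.03928203 0.         0.         0.         0.        ]
[[ 0.018 -0.994  0.103  0.369]
 [-0.999 -0.021 -0.026 -0.042]
 [ 0.028 -0.103 -0.994  0.93 ]
 [ 0.     0.     0.     1.   ]]
0.9959566326530612
scene 412.1663365588276 412.1663365588276 279.9335920200684 207.9397892500263 [-0.08024738  0.          0.          0.          0.        ]
[[-0.571 -0.621  0.536 -0.142]
 [-0.821  0.429 -0.378  0.362]
 [ 0.005 -0.656 -0.755  0.889]
 [ 0.     0.     0.     1.   ]]
0.9959438775510204
0.022 0.1 [ 9.82769948e-01  1.84832268e-01 -5.52566336e-05 -5.07989525e-04] [-0.00721651 -0.42100857  0.22709304]
```

View pics/top0.png

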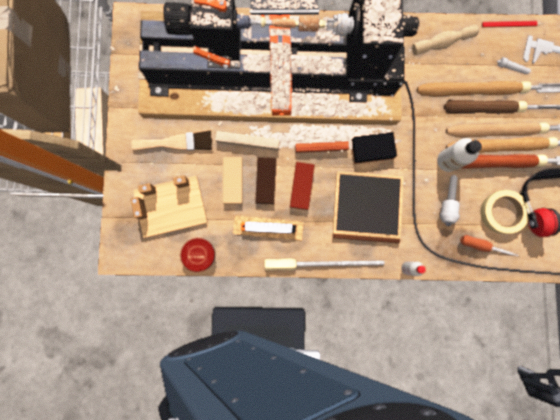

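View pics/scene0.png

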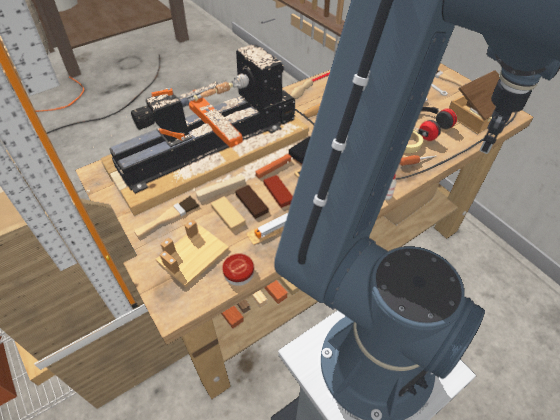

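```bash
python3 - <<'E'
import cv2
a=cv2.imread("pics/top0.png")[140:285,110:310]; cv2.imwrite("pics/c1.png",cv2.resize(a,None,fx=4,fy=4,interpolation=cv2.INTER_CUBIC))
E
```

```text
(no output)
```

View pics/c1.png

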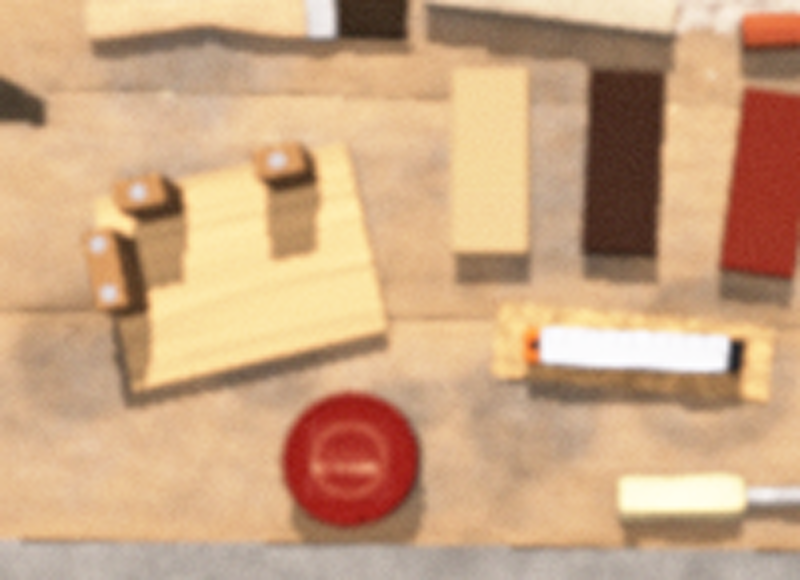

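```bash
cat > h.py <<'E'
from cell import r, optics
import cv2, numpy as np
from scipy.spatial.transform import Rotation as R
def snap(n="top",save=None):
    d=optics.get_image(n); d["hsv"]=cv2.cvtColor(d["pixels"],cv2.COLOR_RGB2HSV)
    d["K"]=np.array([[d["fx"],0,d["cx"]],[0,d["fy"],d["cy"]],[0,0,1.]])
    d["wfc"]=np.linalg.inv(d["camera_from_world"])
    if save: cv2.imwrite(f"pics/{save}.png",d["pixels"][:,:,::-1])
    return d
def rays(d,uv):
    n=cv2.undistortPoints(np.float64(uv).reshape(-1,1,2),d["K"],np.float64(d["D"])).reshape(-1,2)
    return np.c_[n,np.ones(len(n))]
def plane(d,uv,z):
    w=rays(d,uv)@d["wfc"][:3,:3].T; o=d["wfc"][:3,3]
    return (o+w*((z-o[2])/w[:,2])[:,None])[:,:2]
def pts(d,uv):
    uv=np.int32(uv).reshape(-1,2); return (rays(d,uv)*d["depth"][uv[:,1],uv[:,0]][:,None])@d["wfc"][:3,:3].T+d["wfc"][:3,3]
def hmap(d):
    v,u=np.mgrid[:420,:560]; return pts(d,np.c_[u.ravel(),v.ravel()]).reshape(420,560,3)
def rect(d,mask,z,near=None,amin=60):
    """largest blob -> centre, (long, short) m, yaw of the long side in (-90,90] deg"""
    cs=[c for c in cv2.findContours(np.uint8(mask)*255,cv2.RETR_EXTERNAL,cv2.CHAIN_APPROX_NONE)[0] if cv2.contourArea(c)>amin]
    if not cs: return None
    c=max(cs,key=cv2.contourArea)
    (x,y),(w,h),a=cv2.minAreaRect(np.float32(plane(d,c.reshape(-1,2),z)*1000))
    if w<h: w,h,a=h,w,a+90
    px=d["wfc"][2,3]/d["fx"]
    return np.array([x,y])/1000,(w/1000+px,h/1000+px),(a+89.9)%180-89.9
def box(m,u0,u1,v0,v1):
    o=np.zeros_like(m); o[v0:v1,u0:u1]=m[v0:v1,u0:u1]; return o
def masks(d):
    H,S,V=[d["hsv"][:,:,i].astype(int) for i in range(3)]
    z=d.get("z"); 
    return dict(walnut=(V<85)&(S>70), maple=(V>205)&(S>70)&(S<140)&(H>15)&(H<30), padauk=((H<8)|(H>172))&(S>150)&(V<190))
E
python3 - <<'E'
from h import *
d=snap(); P=hmap(d); z=P[:,:,2]*1000
print("bench z",np.round([z[215:225,v:v+8].mean() for v in(215,310,120)],1),z[215:225,215:222].std())
for n,(u,v) in dict(maple=(232,180),wal=(265,181),pad=(302,186),bar=(268,227),jigbase=(185,215),block=(180,180),stop=(137,207),sand=(368,205),bottle=(420,268)).items():
    print(n,d["hsv"][v,u],np.round(np.median(z[v-2:v+3,u-2:u+3]),1),np.round(P[v,u],3))
m=masks(d)
for n in m: print(n,rect(d,box(m[n],200,330,150,215),.018))
g=cv2.medianBlur(np.float32(z),3)
vis=np.uint8(np.clip(g*4,0,255))[140:285,110:440]; cv2.imwrite("pics/z.png",cv2.resize(vis,None,fx=2.4,fy=2.4))
E
```

```text
bench z [11.  -1.  -0.6] 110.42833561476755
maple [ 20  93 244] 16.8 [0.546 0.052 0.019]
wal [  9 141  76] 17.9 [ 0.546 -0.026  0.02 ]
pad [  4 200 158] 17.4 [ 0.536 -0.114  0.016]
bar [150   1 251] 23.7 [ 0.436 -0.035  0.025]
jigbase [ 22  87 251] 11.9 [0.461 0.16  0.012]
block [  8  33 225] 55.8 [0.536 0.165 0.055]
stop [ 14 139 224] 55.0 [0.473 0.257 0.055]
sand [20 41 74] 11.4 [ 0.495 -0.273  0.01 ]
bottle [  0 190 248] 90.5 [ 0.35  -0.364  0.089]
walnut (array([ 0.54680945, -0.02631925]), (np.float64(0.11110490844275082), np.float64(0.04184355971838558)), -1.4246215820312784)
maple (array([0.54621936, 0.07808804]), (np.float64(0.13167239043737972), np.float64(0.1012974056961688)), 2.168508291244507)
padauk (array([ 0.53748163, -0.11345325]), (np.float64(0.1116776318314227), np.float64(0.045860157466188316)), -7.364112854003935)
```

View pics/z.png

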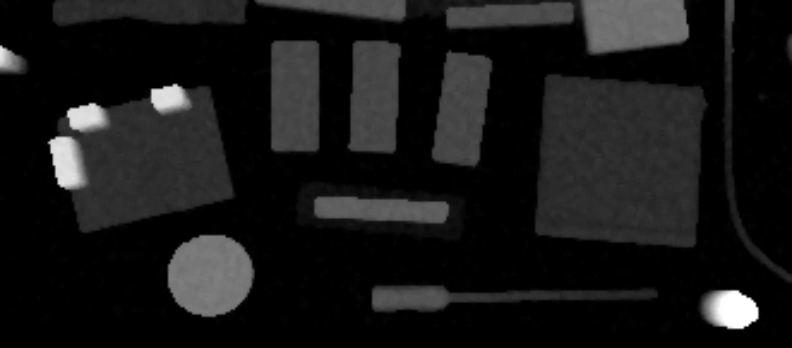

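```bash
cat >> h.py <<'E'
def heights(d): return cv2.medianBlur(np.float32(hmap(d)[:,:,2]*1000),3)
def layers(d,zlo=12.5,zhi=23,top=.018):
    """slats of the right size at the given height, by colour"""
    g=heights(d); out={}
    n,lab=cv2.connectedComponents(np.uint8((g>zlo)&(g<zhi)))
    for i in range(1,n):
        m=lab==i
        if not 600<m.sum()<1600: continue
        q=rect(d,m,top)
        if abs(q[1][0]-.110)<.012 and abs(q[1][1]-.046)<.010:
            h,s,v=np.median(d["hsv"][cv2.erode(np.uint8(m),np.ones((5,5)))>0],axis=0)
            out["walnut" if v<110 else "maple" if v>200 and s<150 else "padauk" if s>150 else "?"]=q
    return out
E
python3 - <<'E'
from h import *
d=snap(); g=heights(d)
for k,v in layers(d).items(): print(k,v)
sh=lambda u0,u1,v0,v1,a,b,z:rect(d,box((g>a)&(g<b),u0,u1,v0,v1),z)
print("bar",sh(225,310,210,245,14,30,.024))
print("pad",sh(225,310,212,242,2,30,.004))
print("sand",sh(328,408,168,245,6,18,.0115))
print("jig",sh(125,215,170,242,6,18,.012))
H=d["hsv"].astype(int); om=(H[:,:,0]<14)&(H[:,:,1]>170)&(H[:,:,2]>200); print("orange",rect(d,box(om,225,310,210,245),.024,amin=5))
m=box((g>6)&(g<18),125,215,170,242)
c=max(cv2.findContours(np.uint8(m),cv2.RETR_EXTERNAL,cv2.CHAIN_APPROX_NONE)[0],key=cv2.contourArea)
w=plane(d,c.reshape(-1,2),.012)*1000
# right edge and bottom edge by line fits
for n,p0,p1 in(("bottom",(150,235),(200,222)),("right",(198,182),(205,218))):
    a,b=plane(d,[p0,p1],.012)*1000; t=(b-a)/np.linalg.norm(b-a); s=(w-a)@t; e=(w-a)@np.array([-t[1],t[0]])
    k=(s>0)&(s<np.linalg.norm(b-a))&(abs(e)<9); l=cv2.fitLine(np.float32(w[k]),cv2.DIST_HUBER,0,.01,.01).ravel(); print(n,l,np.degrees(np.arctan2(l[1],l[0])),k.sum())
for p in((180,180),(144,189),(137,207)):
    mm=box(g>40,p[0]-14,p[0]+14,p[1]-14,p[1]+14); n,lab=cv2.connectedComponents(np.uint8(mm)); print("block",rect(d,lab==lab[p[1],p[0]],.056))
E
```

```text
maple (array([0.54786078, 0.05144083]), (np.float64(0.11044268462683285), np.float64(0.0473529019119891)), 1.6098904609680176)
walnut (array([ 0.54928894, -0.02694637]), (np.float64(0.11285498473669614), np.float64(0.048172390437379725)), -1.2607650756836222)
padauk (array([ 0.53899164, -0.11387277]), (np.float64(0.11280439422155941), np.float64(0.04817105147863949)), -7.052795410156278)
bar (array([ 0.43652527, -0.03617104]), (np.float64(0.13088404510046567), np.float64(0.023015497660890467)), 88.45687103271484)
pad (array([ 0.43681073, -0.03469261]), (np.float64(0.167797695613161), np.float64(0.046719124293580896)), 85.47343444824219)
sand (array([ 0.49124359, -0.27360226]), (np.float64(0.16598292205359066), np.float64(0.16392058990027036)), 86.46720123291016)
jig (array([0.48341531, 0.19609537]), (np.float64(0.15469891021277035), np.float64(0.11874838683630551)), -75.3286828994751)
orange (array([0.43509052, 0.025304  ]), (np.float64(0.0163527216675433), np.float64(0.007016723132387049)), 1.6484596729278564)
bottom [ 2.4676859e-01 -9.6907443e-01  4.2870502e+02  1.8107448e+02] -75.71362 50
right [9.6651053e-01 2.5662696e-01 4.9820190e+02 1.2234325e+02] 14.870011 35
block (array([0.53530573, 0.16647374]), (np.float64(0.03151559302832211), np.float64(0.023513872599855313)), -75.56805896759033)
block (array([0.51574353, 0.24136299]), (np.float64(0.033017063594118004), np.float64(0.023703272319093593)), -78.79990768432617)
block (array([0.47314322, 0.25720035]), (np.float64(0.04937710616613949), np.float64(0.024170973277345548)), 14.906305313110352)
```

```bash
cat >> h.py <<'E'
def quat(phi):
    f=np.radians(phi); c,s=np.cos(f),np.sin(f)
    return R.from_matrix(np.array([[-s,c,0],[c,s,0],[0,0,-1.]])).as_quat()
def best(p,phi):
    q0=np.array(r.current_q()); c=[]
    for k in(0,180):
        j=r.inverse_kinematics(list(p),list(quat(phi+k)))
        if j is not None: c.append((np.abs(np.array(j)-q0).max(),phi+k))
    return min(c)[1]
def go(x,y,z,phi): r.move_to([x,y,z],list(quat(best([x,y,z],phi))))
def lin(x,y,z,vel=.15): r.move_linear([float(x),float(y),float(z)],vel=vel)
def up(z,vel=.2): p=r.current_tool_pos(); lin(p[0],p[1],z,vel)
def F(): return np.array(r.current_contact_force())
def guard(dirn,dist,step,fmax,vel=.05,log=None):
    """step along dirn until the force against it rises by fmax; returns (travel, force)"""
    u=np.array(dirn,float); u/=np.linalg.norm(u); r.sleep(.1); f0=F(); p0=np.array(r.current_tool_pos()); s=0; f=0
    while s<dist:
        s+=step; r.move_linear(list(p0+u*s),vel=vel); f=-(F()-f0)@u
        if log is not None: log.append((round(r.current_tool_pos()[2]*1000,2),round(f,1)))
        if f>fmax: break
    return s,f
E
python3 - <<'E'
from h import *
t=r.current_t
r.set_gripper(0.0); print(t(),r.current_opening())
go(.45,-.155,.08,0); print(t()); lin(.45,-.155,.035); print(t(),r.current_q()[5])
L=[]; guard((0,0,-1),.03,.001,3,log=L); print(t(),L[-8:])
up(.04); r.set_gripper(.54); print(t(),r.current_opening()); 
L=[]; lin(.45,-.155,.028);guard((0,0,-1),.03,.001,3,log=L); print(t(),L[-6:])
up(.06)
E
```

```text
0.9667 -0.002299089160836716
2.6833
3.1333 -0.42950935466370455
6.7333 [(np.float64(28.83), np.float64(-0.0)), (np.float64(27.82), np.float64(-0.1)), (np.float64(26.83), np.float64(0.9)), (np.float64(25.83), np.float64(0.7)), (np.float64(24.83), np.float64(-0.6)), (np.float64(23.81), np.float64(-0.2)), (np.float64(22.8), np.float64(0.4)), (np.float64(22.08), np.float64(5.1))]
7.4833 0.5440047624377876
10.0833 [(np.float64(24.1), np.float64(0.4)), (np.float64(23.1), np.float64(0.7)), (np.float64(22.11), np.float64(0.6)), (np.float64(21.12), np.float64(0.4)), (np.float64(20.11), np.float64(0.9)), (np.float64(19.64), np.float64(10.7))]
```

```bash
cat >> h.py <<'E'
def bar_pose(d,zlo,zhi,top,near):
    """orange/black caps -> centre, yaw of bar's y axis (deg)"""
    g=heights(d); u,v=np.int32(cv2.projectPoints(np.float64([[*near,top]]),cv2.Rodrigues(d["camera_from_world"][:3,:3])[0],d["camera_from_world"][:3,3],d["K"],np.float64(d["D"]))[0].ravel())
    q=rect(d,box((g>zlo)&(g<zhi),u-45,u+45,v-45,v+45),top)
    return q
def hold(): return r.current_opening()*85,r.current_finger_force()
def pick_bar(x,y,yaw,zb):
    r.set_gripper(.5); go(x,y,zb+.07,yaw-90); lin(x,y,zb+.024,.1); r.set_gripper(0,60); up(zb+.09); print("bar held",hold(),r.current_t())
def place_bar(x,y,yaw,zb):
    """lay the bar down with its y axis at yaw; grip tool axis = yaw-90 exactly as picked"""
    global _phi
    r.move_to([x,y,zb+.07],list(quat(yaw))); lin(x,y,zb+.030,.1); print("over",hold())
    guard((0,0,-1),.0075,.0005,2.5,.05); print("down",r.current_tool_pos()[2],r.current_t()); r.set_gripper(.5); up(zb+.06)
def press(x,y,phi,zstart=.070,tag=""):
    r.set_gripper(0); 
    p=r.current_tool_pos(); r.move_linear([x,y,zstart],vel=.2); lin(x,y,.0655,.1)
    L=[]; s,f=guard((0,0,-1),.012,.0005,4.0,.05,log=L); r.sleep(.3); f=F()[2]; d=snap("top",f"press_{tag}"); up(.075)
    print(tag,[(float(a),float(b)) for a,b in L],round(f,1),r.current_t()); return d
E
python3 - <<'E'
from h import *
pick_bar(.4366,-.0360,88,.004)
p=r.current_tool_pos(); q=R.from_quat(r.current_ee_rot()).as_matrix()[:,1]; phi=np.degrees(np.arctan2(q[1],q[0])); print(phi)
# tool phi now corresponds to bar yaw 88; want the bar at yaw -1.26 (orange +x): turn by -89.3
c=[(r.inverse_kinematics([.549,-.027,.09],list(quat(phi+t))),t) for t in(-89.3,90.7)]; print([(None if a is None else round(a[5],2),t) for a,t in c])
t=min((x for x in c if x[0] is not None),key=lambda x:abs(x[0][5]))[1]
place_bar(.549,-.027,phi+t,.018); print("turn",t,hold(),r.current_t())
go(.43,-.16,.2,phi); d=snap("top","bar1")
print(bar_pose(d,29,45,.038,(.549,-.027)))
a=d["pixels"][150:215,220:320,::-1]; cv2.imwrite("pics/c2.png",cv2.resize(a,None,fx=5,fy=5))
E
```

```text
bar held (18.68452989961125, 58.70258867740631) 12.65
-1.9994770298092683
[(np.float64(1.46), -89.3), (np.float64(-1.68), 90.7)]
over (18.57478841303554, 58.68087887763977)
down 0.042809895240201526 17.7333
turn -89.3 (42.36323331885214, 0.0) 18.4167
(array([ 0.5505658 , -0.02819787]), (np.float64(0.13233994720007505), np.float64(0.023166231608644373)), -1.6293334960937784)
```

View pics/c2.png

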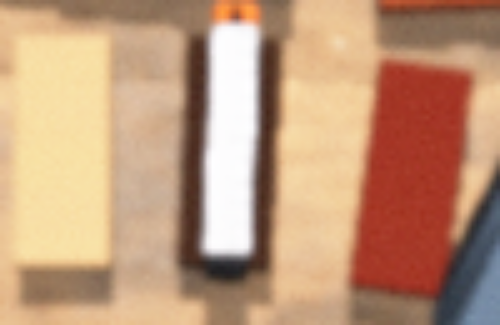

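```bash
cat >> h.py <<'E'
def ends(d,c,yaw,top):
    """median heights (mm) of the bar top near -50,-25,0,25,50 mm"""
    g=heights(d); u=np.array([np.cos(np.radians(yaw)),np.sin(np.radians(yaw))]); o=[]
    for s in(-.052,-.025,0,.025,.052):
        w=np.r_[np.array(c)+u*s,top]; p=d["camera_from_world"]@np.r_[w,1]; uv=cv2.projectPoints(p[None,:3],np.zeros(3),np.zeros(3),d["K"],np.float64(d["D"]))[0].ravel().round().astype(int)
        o.append(float(np.round(np.mean(g[uv[1]-1:uv[1]+2,uv[0]-1:uv[0]+2]),1)))
    return o
def test(c,yaw,tag):
    """bar lies with orange end along yaw"""
    u=np.array([np.cos(np.radians(yaw)),np.sin(np.radians(yaw))]); c=np.array(c)
    d=snap(); print("rest",ends(d,c,yaw,.038)); r.set_gripper(0)
    a=c+.045*u; go(*a,.09,yaw-90); d=press(*a,0,tag=tag+"_o"); print(ends(d,c,yaw,.038))
    a=c-.045*u; lin(*a,.075,.2); d=press(*a,0,tag=tag+"_b"); print(ends(d,c,yaw,.038))
E
python3 - <<'E'
from h import *
test((.5495,-.0278),-1.4,"wal")
up(.12)
E
```

```text
rest [37.099998474121094, 37.599998474121094, 37.20000076293945, 38.29999923706055, 37.599998474121094]
wal_o [(65.47, -0.2), (64.82, 0.7), (64.27, -0.3), (63.81, -0.3), (63.33, -1.1), (62.81, -0.5), (62.29, -1.1), (61.79, -0.2), (61.29, 0.1), (60.82, -0.5), (60.3, -0.3), (60.12, 4.0)] 5.7 25.7083
[563.7999877929688, 544.9000244140625, 529.2000122070312, 511.6000061035156, 493.8999938964844]
wal_b [(65.03, -0.5), (64.46, -0.1), (63.93, -0.1), (63.44, 0.4), (62.94, -0.2), (62.45, 0.5), (61.94, -0.5), (61.44, -0.5), (60.93, 0.4), (60.46, -0.1), (60.09, 2.8), (60.02, 10.6)] 10.2 30.725
[478.3999938964844, 444.0, 419.29998779296875, 346.1000061035156, 342.29998779296875]
```

```bash
sed -i 's/s,f=guard((0,0,-1),.012,.0005,4.0,.05,log=L)/s,f=guard((0,0,-1),.012,.0004,2.8,.06,log=L)/' h.py; cat >> h.py <<'E'
def bar_to(src,syaw,szb,name):
    """move the bar from src to the layer as it now lies; orange stays at far end"""
    pick_bar(*src,syaw,szb); r.move_to([.40,-.20,.2],list(quat(phi_now()))); d=snap(); L=layers(d); print(L,r.current_t())
    c,_,yaw=L[name]; phi=phi_now(); place_bar(c[0],c[1],phi+(yaw-syaw),.018)
    r.move_to([.40,-.20,.2],list(quat(phi_now()))); d=snap("top","bar_"+name); q=bar_pose(d,29,48,.038,c); print("bar",q); return q
def phi_now():
    q=R.from_quat(r.current_ee_rot()).as_matrix()[:,1]; return np.degrees(np.arctan2(q[1],q[0]))
E
python3 - <<'E'
from h import *
q=bar_to((.5495,-.0278),-1.4,.018,"maple")
a=cv2.imread("pics/bar_maple.png")[150:250,210:320]; cv2.imwrite("pics/c3.png",cv2.resize(a,None,fx=4,fy=4))
if abs(q[1][0]-.132)<.005: test(q[0]-[.001,0],q[2],"map"); up(.12)
E
```

```text
bar held (18.54256270449785, 58.63395631313324) 33.3417
{'maple': (array([0.54786078, 0.05144083]), (np.float64(0.11044268462683285), np.float64(0.0473529019119891)), 1.6098904609680176), 'walnut': (array([ 0.5496394 , -0.02695408]), (np.float64(0.11215386626745785), np.float64(0.048172390437379725)), -1.2607650756836222), 'padauk': (array([ 0.53898499, -0.11379656]), (np.float64(0.11274791381384457), np.float64(0.04835351989294613)), -6.870414733886747)} 34.3583
over (18.661522017699202, 58.66222679615021)
down 0.04295013301452964 39.2
bar (array([0.54876752, 0.05064237]), (np.float64(0.1315775112869891), np.float64(0.020920469737306484)), 1.6910263299942017)
rest [36.599998474121094, 37.29999923706055, 37.29999923706055, 37.70000076293945, 37.599998474121094]
map_o [(65.64, -0.2), (65.08, 0.6), (64.64, 0.1), (64.26, 0.4), (63.9, 0.1), (63.49, 0.2), (63.07, 0.3), (62.66, 1.4), (62.29, -0.1), (61.88, 0.8), (61.46, 0.7), (61.07, 0.3), (60.68, 0.4), (60.27, 0.1), (60.1, 3.9)] 4.5 48.1083
[548.4000244140625, 531.5, 515.5999755859375, 496.3999938964844, 471.8999938964844]
map_b [(65.13, -1.3), (64.68, -0.2), (64.26, 0.5), (63.86, 0.4), (63.46, 0.1), (63.05, -0.5), (62.66, -0.1), (62.26, 0.4), (61.84, 0.6), (61.47, -0.0), (61.07, 0.9), (60.67, 0.8), (60.27, -0.2), (60.08, 4.5)] 5.2 53.625
[445.6000061035156, 423.6000061035156, 385.70001220703125, 345.70001220703125, 342.8999938964844]
```

```bash
python3 - <<'E'
from h import *
q=bar_to((.5478,.0506),1.6,.018,"padauk")
if abs(q[1][0]-.132)<.006: test(q[0]-[.001,0],q[2],"pad"); up(.12)
E
```

```text
bar held (18.661367608259344, 58.65403890609741) 56.2417
{'maple': (array([0.54786078, 0.05144083]), (np.float64(0.11044268462683285), np.float64(0.0473529019119891)), 1.6098904609680176), 'walnut': (array([ 0.54934119, -0.02694752]), (np.float64(0.11275043151403989), np.float64(0.048172390437379725)), -1.2607650756836222)} 57.4583Traceback (most recent call last):
  File "<stdin>", line 2, in <module>
  File "h.py", line 103, in bar_to
    c,_,yaw=L[name]; phi=phi_now(); place_bar(c[0],c[1],phi+(yaw-syaw),.018)
            ~^^^^^^
KeyError: 'padauk'
```

Padauk isn't detected: either hidden by the arm or moved. I'll look with the bar held out of the way.

```bash
python3 - <<'E'
from h import *
r.move_to([.36,.06,.2],list(quat(phi_now()))); d=snap("top","look"); print(hold(),phi_now(),layers(d),r.current_t())
a=d["pixels"][120:290,110:430,::-1]; cv2.imwrite("pics/c4.png",cv2.resize(a,None,fx=2.4,fy=2.4))
E
```

```text
(18.568071704659157, 58.681039810180664) -88.37815286484451 {'maple': (array([0.54786078, 0.05144083]), (np.float64(0.11044268462683285), np.float64(0.0473529019119891)), 1.6098904609680176), 'walnut': (array([ 0.54934119, -0.02694752]), (np.float64(0.11275043151403989), np.float64(0.048172390437379725)), -1.2607650756836222)} 58.5333
```

View pics/c4.png

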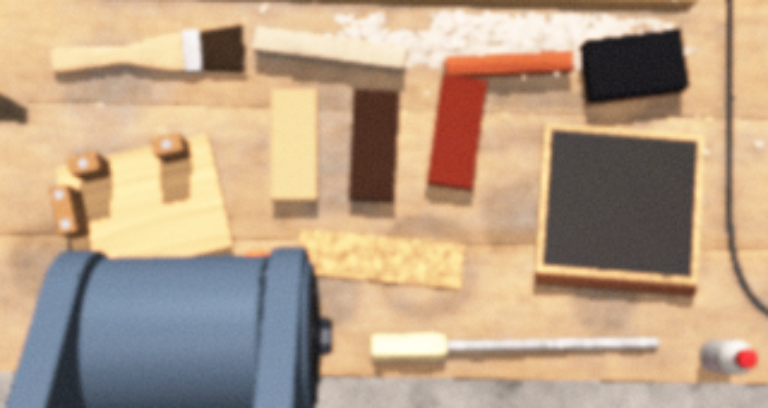

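```bash
cat >> h.py <<'E'
def padauk(d):
    H,S,V=[d["hsv"][:,:,i].astype(int) for i in range(3)]
    m=((H<7)|(H>172))&(S>140)&(V<195)&(V>90); return rect(d,box(cv2.medianBlur(np.uint8(m)*255,3)>0,270,340,140,230),.018)
E
python3 - <<'E'
from h import *
d=snap(); print(padauk(d)); g=heights(d); print(g[144:150,290:350:6].round(0)); print(d["hsv"][144:156,306])
E
```

```text
(array([ 0.56506128, -0.10863994]), (np.float64(0.11463395354773129), np.float64(0.04604590270544613)), -7.947448730468778)
[[ 4. 18. 20. 20. 19. 19. 19. 19. 21. 20.]
 [ 4. 19. 19. 19. 20. 20. 19. 19. 20. 20.]
 [ 4. 19. 18. 19. 20. 18. 19. 19. 20. 20.]
 [ 3. 19. 18. 19. 20. 20. 19. 19. 19. 19.]
 [ 2. 18. 18. 19. 19. 20. 20. 18. 17. 18.]
 [-0. 18. 19. 19. 18. 20. 18. 17. 16. 12.]]
[[  9 162 237]
 [ 10 176 238]
 [  9 181 234]
 [  8 179 226]
 [  8 185 218]
 [  7 184 205]
 [  8 188 168]
 [  7 182 133]
 [  5 189 128]
 [  4 196 151]
 [  3 196 165]
 [  4 194 167]]
```

```bash
sed -i 's/\.045\*u/arm*u/g; s/def test(c,yaw,tag):/def test(c,yaw,tag,arm=.045):/' h.py; python3 - <<'E'
from h import *
u=np.array([np.cos(np.radians(-7.5)),np.sin(np.radians(-7.5))])
c=np.array([.5635,-.1088])-.008*u; syaw=1.6; yaw=-7.5
place_bar(c[0],c[1],phi_now()+yaw-syaw,.018)
r.move_to([.36,.06,.2],list(quat(phi_now()))); d=snap("top","bar_padauk"); q=bar_pose(d,29,48,.038,c); print("bar",q,c)
a=d["pixels"][130:230,250:370,::-1]; cv2.imwrite("pics/c5.png",cv2.resize(a,None,fx=4,fy=4))
print(r.current_t())
E
```

```text
over (18.205560434651336, 58.67314159870148)
down 0.043372934764141856 63.0667
bar (array([ 0.55690417, -0.1085299 ]), (np.float64(0.13189535186316098), np.float64(0.022950466609254726)), -7.550598144531278) [ 0.55556844 -0.10775579]
64.9
```

View pics/c5.png

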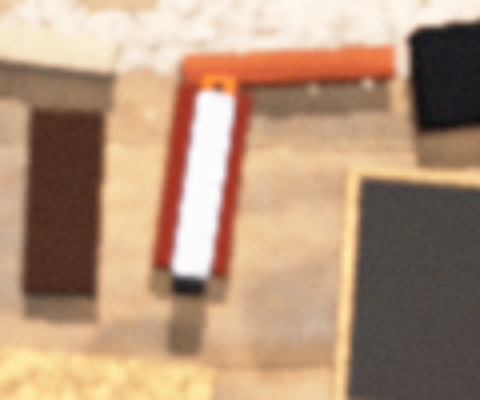

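```bash
python3 - <<'E'
from h import *
test((.5558,-.1084),-7.5,"pad",.044); up(.12)
E
```

```text
rest [37.5, 37.79999923706055, 38.20000076293945, 38.5, 38.900001525878906]
pad_o [(65.64, 1.5), (65.04, 0.1), (64.64, 0.2), (64.27, 0.9), (63.86, 1.3), (63.48, -0.1), (63.07, 1.1), (62.66, -0.1), (62.25, 1.3), (61.86, 0.5), (61.48, 0.5), (61.2, 1.7), (60.89, 3.5)] 4.5 71.3
[574.5, 557.0, 540.4000244140625, 523.9000244140625, 501.79998779296875]
pad_b [(65.13, -0.1), (64.7, -0.2), (64.27, -1.1), (63.87, -0.4), (63.45, -0.6), (63.07, -0.5), (62.67, -0.5), (62.26, -0.6), (61.86, 0.1), (61.45, 0.1), (61.06, 0.1), (60.66, -0.2), (60.26, -0.2), (60.08, 4.2)] 5.0 76.8083
[493.3999938964844, 462.6000061035156, 441.70001220703125, 344.79998779296875, 345.5]
```

```bash
python3 - <<'E'
from h import *
u=np.array([np.cos(np.radians(-7.5)),np.sin(np.radians(-7.5))]); c=np.array([.5558,-.1084]); n=c-.0045*u
r.set_gripper(.5); lin(*c,.09,.25); lin(*c,.042,.15); r.set_gripper(0,60); up(.050); print(hold()); lin(*n,.050); guard((0,0,-1),.012,.0005,2.0,.06); print(r.current_tool_pos()[2]); r.set_gripper(.5); up(.08)
r.set_gripper(0); print(r.current_t())
test(n,-7.5,"pad2",.041); up(.12)
r.move_to([.36,.06,.2],list(quat(phi_now()))); d=snap("top","bar_padauk2"); print("bar",bar_pose(d,29,48,.038,n),n,ends(d,n,-7.5,.038),padauk(d),r.current_t())
E
```

```text
(18.29195589359767, 58.78009736537933)
0.043104346630690876
84.1
rest [546.5, 527.5999755859375, 506.6000061035156, 484.6000061035156, 456.29998779296875]
pad2_o [(65.64, 0.5), (65.03, 0.4), (64.64, 0.2), (64.25, -0.7), (63.87, 1.4), (63.46, 0.2), (63.05, 0.5), (62.64, 0.1), (62.25, 0.2), (61.82, 0.1), (61.45, 1.0), (61.05, 0.4), (60.65, 0.1), (60.23, -0.6), (60.09, 3.8)] 5.7 89.825
[572.7000122070312, 554.5999755859375, 538.5999755859375, 518.7999877929688, 497.0]
pad2_b [(65.11, -0.1), (64.66, -0.3), (64.26, -0.9), (63.84, 0.1), (63.44, -0.6), (63.06, 0.2), (62.64, 0.3), (62.24, -0.6), (61.86, -0.6), (61.44, 0.2), (61.03, -0.6), (60.65, -0.2), (60.23, -0.9), (60.08, 3.1)] 6.3 95.3
[496.20001220703125, 465.79998779296875, 440.8999938964844, 345.0, 345.6000061035156]
bar (array([ 0.55167499, -0.10833064]), (np.float64(0.13211593291784848), np.float64(0.022790811991945156)), -7.583831787109403) [ 0.5513385  -0.10781263] [37.20000076293945, 38.099998474121094, 38.29999923706055, 37.5, 37.599998474121094] (array([ 0.56603564, -0.09204334]), (np.float64(0.11258452270056332), np.float64(0.011839868998781092)), -7.74506378173831) 96.6583
```

```bash
cat >> h.py <<'E'
JY=14.5; JC=np.array([.5032,.2565]); ex=np.array([np.cos(np.radians(JY)),np.sin(np.radians(JY))]); ey=np.array([-ex[1],ex[0]])
def jig(x,y): return JC+ex*x/1000+ey*y/1000
def injig(): d=np.array(r.current_tool_pos())[:2]-JC; return np.round([d@ex*1000,d@ey*1000],1)
def grab(c,yaw):
    r.set_gripper(.7); go(*c,.08,yaw+90); lin(*c,.0225,.15); r.set_gripper(0,90); up(.09); print("held",hold(),r.current_t())
def stack(yaw,zb):
    """held layer (length along yaw) into the jig, resting at height zb"""
    phi=phi_now(); p=jig(-29,-61); z=zb+.0225; zt=max(z+.05,.10)
    c=[(r.inverse_kinematics([*p,zt],list(quat(phi+104.5-yaw+k))),phi+104.5-yaw+k) for k in(0,-180,180)]
    f=min((x for x in c if x[0] is not None),key=lambda x:abs(x[0][5]))[1]
    r.move_to([*p,zt],list(quat(f))); print("over",hold()); lin(*p,z+.003,.15)
    guard((0,0,-1),.007,.0007,3,.06); print("down",r.current_tool_pos()[2]-zb,r.current_t())
    print("x",guard([*ex,0],.014,.001,9,.06),injig()); print("y",guard([*ey,0],.014,.001,9,.06),injig(),hold(),r.current_t())
    r.set_gripper(.65); up(zt)
def square(zb):
    r.set_gripper(0); z=zb+.028; p=jig(-46-11-7,-55); zt=max(.09,z+.03)
    go(*p,zt,104.5); lin(*p,z,.2); print("sx",guard([*ex,0],.014,.001,9,.06),injig())
    lin(*jig(-72,-60),z,.2); lin(*jig(-72,-138),z,.3); lin(*jig(-24,-138),z,.3); print("sy",guard([*ey,0],.02,.001,9,.06),injig(),r.current_t())
    lin(*jig(-24,-140),z,.2); up(zt)
E
python3 - <<'E'
from h import *
b=(.5505,-.1080); pick_bar(*b,-7.5,.018); place_bar(.4366,-.0355,phi_now()+94.5,.004)
go(.36,.10,.2,14.5); d=snap("top","bar_home"); L=layers(d); print(L,bar_pose(d,14,30,.024,(.4366,-.0355)),r.current_t())
c,_,yaw=L["walnut"]; grab(c,yaw); stack(yaw,.012); 
E
```

```text
bar held (18.70853848044042, 58.6458420753479) 99.6417
over (18.565243808672406, 58.62628698348999)
down 0.028906540339502195 104.6833
{'maple': (array([0.54786078, 0.05144083]), (np.float64(0.11044268462683285), np.float64(0.0473529019119891)), 1.6098904609680176), 'walnut': (array([ 0.54934119, -0.02694752]), (np.float64(0.11275043151403989), np.float64(0.048172390437379725)), -1.2607650756836222)} (array([ 0.43736865, -0.03590176]), (np.float64(0.1309249233963641), np.float64(0.022995073771730313)), 86.912841796875) 106.2583
held (43.607261724834814, 91.54463768005371) 109.2833
over (43.67175659758651, 91.4995265007019)
down 0.02267303299208592 112.4917
x (0.009000000000000001, np.float64(11.611999107345223)) [-21.5 -61.3]
y (0.011000000000000003, np.float64(9.5037957145914)) [-21.7 -51.2] (43.46052652285464, 97.75436639785767) 117.6917
```

```bash
python3 - <<'E'
from h import *
square(.012)
go(.36,.10,.2,14.5); d=snap("top","walnut_in"); L=layers(d); print(L,r.current_t())
a=d["pixels"][160:250,120:260,::-1]; cv2.imwrite("pics/c6.png",cv2.resize(a,None,fx=4,fy=4))
print(layers(d,22,40,.030), jig(-23,-55))
E
```

```text
sx (0.010000000000000002, np.float64(10.911575583399639)) [-55.4 -54.9]
sy (0.01800000000000001, np.float64(10.77619088204265)) [ -24.6 -120.3] 128.9667
{'maple': (array([0.54786139, 0.05144568]), (np.float64(0.11044417235876645), np.float64(0.04736255309607113)), 1.6098904609680176)} 131.0583
{} [0.4947035  0.19749314]
```

View pics/c6.png

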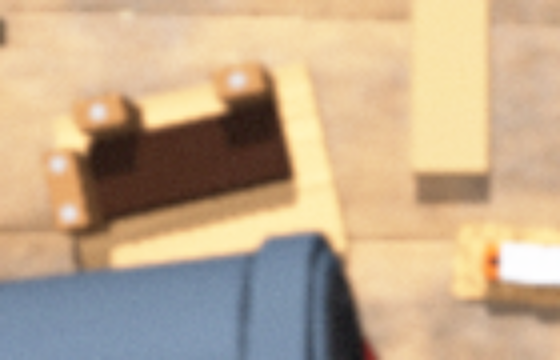

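```bash
sed -i 's/p=jig(-29,-61)/p=jig(-26,-57)/; s/-46-11-7,-55/-46-11-4,-55/; s/-138/-127/g; s/lin(\*jig(-24,-140),z,.2); up(zt)/lin(*jig(-24,-127),z,.3); up(zt,.3)/' h.py
python3 - <<'E'
from h import *
c,yaw=np.array([.5470,.0512]),1.6
grab(c,yaw); stack(yaw,.030); square(.030)
go(.36,.10,.2,14.5); d=snap("top","maple_in"); print(padauk(d),layers(d),r.current_t())
a=d["pixels"][140:250,120:340,::-1]; cv2.imwrite("pics/c7.png",cv2.resize(a,None,fx=3.5,fy=3.5))
E
```

```text
held (43.55349047845772, 91.59104704856873) 134.3167
over (43.703285207054314, 91.49485945701599)
down 0.023921161074405728 137.075
x (0.006, np.float64(9.761734763574632)) [-21.9 -57.1]
y (0.007, np.float64(15.949349857677287)) [-22.  -51.8] (43.69075521468097, 95.0984848011285) 140.525
sx (0.007, np.float64(10.34932764806667)) [-55.4 -55. ]
sy (0.007, np.float64(11.085786438555036)) [ -24.5 -120.3] 148.0917
(array([ 0.56464899, -0.10876288]), (np.float64(0.11540149352575864), np.float64(0.04533596084143246)), -8.168876647949247) {} 150.0583
```

View pics/c7.png

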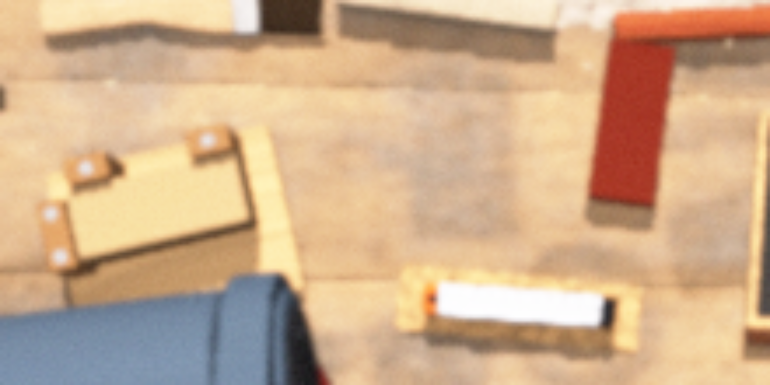

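```bash
python3 - <<'E'
from h import *
grab(np.array([.5625,-.1088]),-7.6); stack(-7.6,.048); square(.048)
go(.36,-.12,.25,14.5); d=snap("top","final"); snap("scene","final_s"); print(r.current_t())
a=d["pixels"][140:285,120:440,::-1]; b=cv2.imread("pics/final_s.png")[190:300,120:340]
a=cv2.resize(a,(600,272)); b=cv2.resize(b,(600,300)); cv2.imwrite("pics/c8.png",np.vstack([a,b]))
E
```

```text
held (43.51642214435627, 91.51874899864197) 153.3417
over (43.53991536463494, 91.43620491027832)
down 0.023927373796261905 155.9167
x (0.007, np.float64(12.597667450035042)) [-21.7 -57.5]
y (0.006, np.float64(13.97212757133427)) [-21.9 -53. ] (43.90373262586472, 95.34875976853073) 159.3667
sx (0.007, np.float64(10.489453741713318)) [-55.4 -55. ]
sy (0.007, np.float64(10.874761134730647)) [ -24.6 -120.3] 166.9333
168.7667
```

View pics/c8.png

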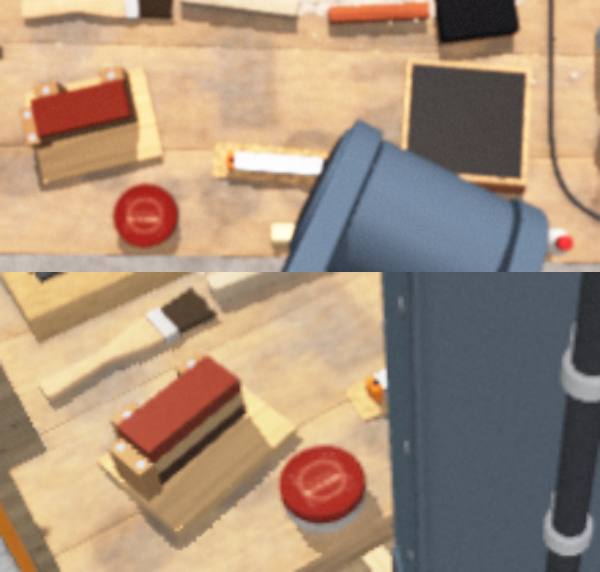

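The stack sits flush: walnut, maple and padauk all stopped at the same depth (-55.4, -120.3 mm). The straightedge is on its pad and the bottle is standing. Handing in.

```bash
python3 -c "
from h import *
print(r.hand_in())"
```

```text
the job is handed in; nothing more can be done
None
```

I handed the job in at about 169 s of the 210 s allowed: no layer rocked, so walnut, maple and padauk are stacked in that order, flush against fence and end stop, with the straightedge on its cork pad and the glue bottle standing. Padauk was tested twice because the straightedge first caught a nearby orange handle, and walnut's black-end press reached about 10 N instead of 5.

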